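# Close up the steam-iron station after a refill

## Task

The steam-iron station has had its filter rinsed and its tank filled: first push the open filter drawer fully home, until it drops into its detent (the air it displaces must leave by the open filler neck, so the cap goes on after it). Then pick up the black filler cap, press it straight down onto the filler neck on top of the station until it snaps, and keep pressing after the force drops so that its rim beds into the rubber seal. Do not let go: finish with the gripper still on the cap, pressing it down with roughly 10 N, the drawer still home, and the mug, the pin tin and the lint brush left where they are.

Things in the scene. Friction and masses are not known exactly. Their poses are not given: they have to be found in the camera images.
- steamer: Steam-iron station, a fixed white box 220 deep (x) x 300 wide (y) x 90 mm high, with a steam iron resting on the left (+y) half of its top (up to 220 mm above the worktop). Origin: centre of its underside, on the worktop; x points to its back, y to its left, z up. Its front (-x, at x = -110 mm) has the filter drawer on the right.
- neck (a point): Foot of the filler neck, on its axis, 90 mm above the worktop; axes as the steamer's, z up. The neck is a white post, 25 mm in diameter, that rises 22 mm above this point, tapered to 19 mm over its top 4 mm. Four sprung catches stand out 3 mm round it, centred 14 mm above this point.
- filler_seal (a joint): Black rubber seal ring round the neck's foot, outer diameter 49 mm, top face 6 mm above point neck. Value: how far it is squeezed down, m; 0 free, at most 0.004; it gives 1 mm per 5 N. The snapped-on cap alone squeezes it by about 0.5 mm.
- drawer_front (a point): Centre of the outer face of the filter drawer's front (moves with the drawer), 47 mm above the worktop; the face is 100 wide x 54 mm high, flat, looks to the steamer's -x; axes as the steamer's.
- filter_drawer (a joint): Filter drawer, m: 0 = fully home (end stop), grows as it opens toward the steamer's -x; starts 0.022 to 0.045 open. 1 to 2 N moves it; 9 mm from home it meets a sprung ball and needs up to about 8 N to pass it; from 3 mm it is drawn home and held at 0.
- cap: Black filler cap, 0.04 to 0.085 kg, standing open side down. Origin: centre of its lower rim; z up; round. Skirt of diameter 44 mm, 24 mm high, open below (21 mm deep), with a snap bead inside, 4 mm above the rim, that leaves a bore of 28 mm.
- cap_grip (a point): Middle of the cap's round ribbed grip, 34 mm above the rim: diameter 27 mm, from 24 to 44 mm above the rim. Pushed onto the neck, the bead meets the catches with the rim 14 mm above point neck; the push peaks at about 12 N some 2 mm lower, then drops away, and the catches draw the cap down until the rim lands on the seal, 6 mm above point neck.
- mug: White stoneware mug, 78 mm in diameter, 90 mm high, right of the station; bystander. Origin: on its underside.
- pin_tin: Round red tin, 60 mm in diameter, 23 mm high, in front to the right; bystander. Origin: centre of its underside.
- lint_brush: Wooden clothes brush, 222 mm long (y), 38 wide, 31 mm high, in front to the left; bystander. Origin: on its underside.
Mind the look-alikes: they are no part of the job. What is shaped like the cap but blue or purple is not meant.

How it is judged:
By the outcome, as a careful person would: the job done as asked, in the order asked, and still so for the second after the job is handed in, while the arm keeps its last pose, push and grip.
It also fails if it takes over 69 s, if anything falls off the work surface, if the arm or the gripper's body presses on something with over 40 N, if the wrist force passes 120 N, or if a joint passes its speed limit or range.

## Robot

A 7-joint arm with a two-finger parallel gripper is mounted at the origin on the work surface; the furniture and walls round the work are solid. World frame = base frame: x ahead of the robot, y to its left, z up, the work surface at z = 0. Lengths are in m, angles in rad, forces in N, time in s.
With the tool pointing down it reaches from about 0.4 to 0.9 m from the base axis. Payload 5.5 kg.
Tool frame: the origin (TCP) lies at the very end of the fingers, on their centre line; the grasp point (between the pads) lies 19 mm behind it; z points along the fingers, y is the line along which they close (so a half turn about z gives the same grasp; the last joint's range is limited). The gripper opens to 92 mm and grips with 3 to 60 N. Pads are 19 mm wide; open, the fingers measure 130 mm over their backs; the gripper's body (75 mm by 190 mm) begins 47 mm behind the grasp point.
Start: joints at [1.528, 0.501, -0.427, 1.55, 0.221, 1.138, -0.21], TCP at [0.196, -0.62, 0.227] pointing down, gripper open.
Joint ranges: [-2.88, 2.88], [-0.31, 2.03], [-1.54, 1.56], [0.2, 2.42], [-1.41, 4.55], [0.19, 2.02], [-2.57, 2.57]. Speed limits (rad/s): [2.57, 2.57, 3.14, 3.14, 3.14, 3.14, 3.14].

## Interface

Orientations are given as a unit quaternion [w, x, y, z].
In Python, from bench import env, viewer, close_job, search_frame, spot_point gives the robot as it stands.
- The arm moves only by the tool step_arm, never from a script. Its argument "targets" is a list that holds one entry, the list of rows, each a list of 7 numbers: the shift along the tool's x, y, z in mm, then the turn, a rotation vector about the tool's x, y, z in rad, then the closure, from 0 (fully open) to 1 (shut). In form: [[[dx, dy, dz, ax, ay, az, jaw], ...]]. A call has 1 to 20 rows; each row shifts and turns the commanded pose from where the row before left it, along the tool's axes as they then stand; what a row does not reach is not made up. A row lasts 1/8 s, in which the tool goes at most 62.5 mm and 10.7 degrees, less where a joint would pass 70% of its speed; a pose out of reach is approached as far as the arm can. A call is refused whole if a number of a shift passes 62.5 or a number of a turn 0.188, either way. A call with a gripper value outside its range is refused whole. The fingers move at their own pace and stop on an object; "squeeze" is the grip in N (left out, the last holds). Time passes only in rows, so rows that do not move let the fingers close. It gives the time, the measured TCP pose, the force, the opening and the grip force at its end, in the units of the state.
- env.get_obs(): the state, without advancing time (a new reading comes with each control period).
- viewer.camera(name): name is "scene" or "top" or "wrist"; returns the picture (384x512x3 uint8, blue, green, red); there is no depth.
- viewer.get_calibration(name): a dict with "fx", "fy", "cx", "cy" (pixels), "extrinsics" (4x4, takes a point from camera to world coordinates); the wrist camera has in their place "mount" (4x4, takes a point from camera to tool coordinates, whose origin is the TCP and whose axes are the flange's). Camera axes: x right, y down, z forward; pixel columns grow to the right and rows downward; lengths in m; the calibration is good to about 2 mm. The wrist camera is an equidistant fisheye: a pixel r from the principal point sees the ray r / f radians off the axis. A picture is of the moment at which its call begins: read the wrist's pose just before it. get_calibration takes no time and is no camera call.
- close_job(): hands the job in; it is judged then, once.
Trained networks look in the newest picture that a camera, given by its name, has taken for a name from the list of things; names that differ only in an ending like _2 or _b are one class to them, and where a whole thing is asked for, a point or a joint stands for the part that bears it (a point fixed in the world has none). Each returns a list of dicts, best first, with "p" (0 to 1); they miss things now and then, are a little off and sometimes report something else, mostly with a low value. They report only what shows in the picture. A call takes as long as a camera call. They do not tell look-alikes from the thing itself.
- search_frame(camera, name): "extent" ([left, top, right, bottom] in pixels, round what is visible of it).
- spot_point(camera, name): "point" ([column, row] in pixels: a listed point, or the origin of a listed thing).
The state is a dict: "time_s": time; "joints": joint angles; "joint_velocities": joint speeds; "effort": joint torques, N m; "tcp_pos": TCP position; "ee_rot": TCP orientation; "ft_force": force on the tool from outside, world axes, zero at the start; "moment": the same for the moment, N m; "grip_width": finger opening in m; "grip_force": force on a finger pad.
Only numpy, scipy, OpenCV 4.12 (cv2) and the standard library are available. Lean on these libraries where they do the work, as an engineer would, in place of code of your own. Each camera call takes 0.05 s, during which the arm holds its last target. There are 200 camera calls.

## Working session

There is one attempt and no reset: what is moved stays moved. The work goes in short steps, Python scripts to look and compute and a tool call to move; the robot and the scene stay as the last step left them, time stands still between calls to the robot, and variables do not carry over. Pictures are saved under pics/ and viewed, at most 10 in all, crops included, and the job is handed in when it is done.

Besides the shell and the picture viewer there is one more tool, called after ">>>" in YAML: its name, and indented under it one key for each argument. step_arm: Moves the arm, as the interface text tells. Its arguments: {"type":"object","properties":{"targets":{"type":"array","items":{"type":"array","items":{"type":"array","items":{"type":"number"}}}},"squeeze":{"type":"number"}},"required":["targets"]}

```bash
mkdir -p pics
cat > h.py <<'E'
import numpy as np, cv2
from bench import env, viewer, search_frame, spot_point
from scipy.spatial.transform import Rotation as R
def ray(cam,px):
    c=viewer.get_calibration(cam); u=(px[0]-c["cx"])/c["fx"]; v=(px[1]-c["cy"])/c["fy"]
    if cam=="wrist":
        r=np.hypot(u,v); s=np.sin(r)/r if r>1e-9 else 1
        d=np.array([u*s,v*s,np.cos(r)]); o=env.get_obs(); q=o["ee_rot"]
        T=np.eye(4); T[:3,:3]=R.from_quat([q[1],q[2],q[3],q[0]]).as_matrix(); T[:3,3]=o["tcp_pos"]
        M=T@np.array(c["mount"])
    else:
        d=np.array([u,v,1.]); M=np.array(c["extrinsics"])
    return M[:3,3], M[:3,:3]@d
def atz(cam,px,z):
    o,d=ray(cam,px); return o+d*(z-o[2])/d[2]
E
python3 - <<'E'
from h import *
ims=[]
for c in ("scene","top"):
    im=viewer.camera(c); cv2.imwrite(f"pics/{c}0.png",im)
    for n,z in (("neck",.09),("drawer_front",.047),("cap",0),("cap_grip",.034),("steamer",0),("mug",0),("pin_tin",0),("lint_brush",0)):
        for r in spot_point(c,n)[:4]: print(c,n,round(r["p"],2),np.round(r["point"]),np.round(atz(c,r["point"],z),3))
o=env.get_obs(); print(o["tcp_pos"],o["ee_rot"],o["ft_force"],o["time_s"])
E
```

```text
scene neck 0.83 [238. 182.] [0.592 0.071 0.09 ]
scene drawer_front 0.19 [228. 194.] [0.574 0.103 0.047]
scene cap 0.72 [313. 245.] [ 0.508 -0.231  0.   ]
scene cap 0.71 [351. 253.] [ 0.526 -0.339  0.   ]
scene cap 0.68 [384. 237.] [ 0.648 -0.396  0.   ]
scene cap 0.47 [355. 237.] [ 0.606 -0.321  0.   ]
scene cap_grip 0.79 [331. 253.] [ 0.453 -0.305  0.034]
scene cap_grip 0.68 [357. 224.] [ 0.626 -0.318  0.034]
scene cap_grip 0.6 [315. 236.] [ 0.508 -0.233  0.034]
scene cap_grip 0.57 [382. 228.] [ 0.638 -0.389  0.034]
scene steamer 0.65 [232. 196.] [0.64  0.127 0.   ]
scene mug 0.84 [356. 208.] [ 0.763 -0.269  0.   ]
scene pin_tin 0.85 [260. 272.] [ 0.326 -0.155 -0.   ]
scene lint_brush 0.69 [145. 228.] [0.344 0.261 0.   ]
top neck 0.69 [219. 166.] [0.595 0.077 0.09 ]
top cap 0.67 [337. 183.] [ 0.606 -0.315  0.   ]
top cap 0.6 [327. 233.] [ 0.434 -0.297  0.   ]
top cap 0.58 [310. 207.] [ 0.514 -0.233  0.   ]
top cap 0.48 [342. 208.] [ 0.523 -0.339  0.   ]
top cap_grip 0.72 [347. 207.] [ 0.525 -0.35   0.034]
top cap_grip 0.6 [331. 233.] [ 0.432 -0.305  0.034]
top cap_grip 0.53 [366. 174.] [ 0.641 -0.402  0.034]
top cap_grip 0.45 [340. 174.] [ 0.632 -0.318  0.034]
top steamer 0.87 [207. 157.] [0.647 0.135 0.   ]
top steamer 0.17 [329. 139.] [ 0.76  -0.277 -0.   ]
top mug 0.86 [330. 139.] [ 0.761 -0.278  0.   ]
top pin_tin 0.62 [281. 258.] [ 0.335 -0.155  0.   ]
top lint_brush 0.56 [155. 240.] [0.344 0.264 0.   ]
[ 0.19575662 -0.61984455  0.22678333] [5.04459954e-05 9.88332731e-01 1.52310239e-01 3.40348838e-05] [ 0.28576733  0.34374329 -0.32932296] 0.9
```

View pics/scene0.png

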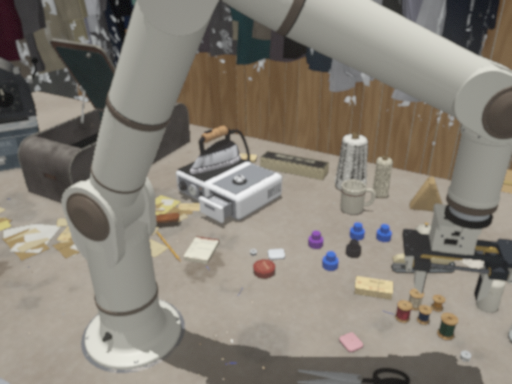

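View pics/top0.png

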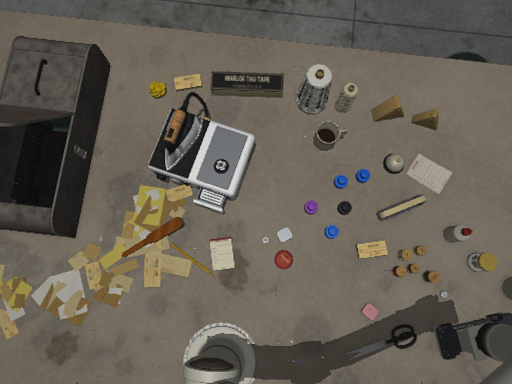

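Top: the black cap is at (344,208) and the scene view agrees at (353,248). The neck is at (221,166) and the drawer at (210,200). I'll enlarge the station for its yaw.

Run:
```python
from h import *
im=cv2.imread("pics/top0.png")[95:225,135:265]
cv2.imwrite("pics/c1.png",cv2.resize(im,(585,585),interpolation=cv2.INTER_CUBIC))
print(np.round(atz("top",(344,208),.034),3),np.round(atz("scene",(353,248),.025),3))
print(viewer.get_calibration("wrist"))
```

```text
[ 0.519 -0.339  0.034] [ 0.516 -0.345  0.025]
{'fx': 297.3186396354542, 'fy': 297.3186396354542, 'cx': 256.35349334369073, 'cy': 195.0776923383342, 'mount': array([[ 1.16466592e-03, -9.57251899e-01, -2.89253255e-01,
         7.92530264e-02],
       [ 9.99999279e-01,  1.03018533e-03,  6.17169260e-04,
        -1.51655719e-05],
       [-2.92801985e-04, -2.89253765e-01,  9.57252409e-01,
        -1.57498599e-01],
       [ 0.00000000e+00,  0.00000000e+00,  0.00000000e+00,
         1.00000000e+00]])}
```

View pics/c1.png

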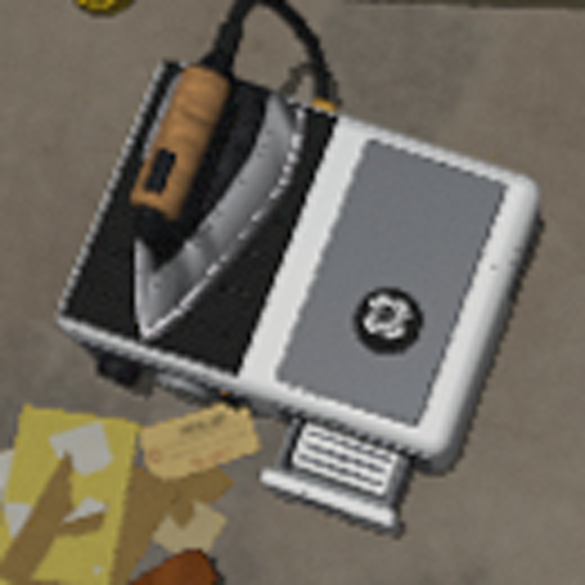

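The crop shows the drawer's front edge from (262,478) to (398,530), the station's front top edge from (62,325) to about (440,465), and the neck at (388,318). The iron's tip reaches the front left.

Run:
```python
from h import *
P=lambda u,v,z: atz("top",(135+u/4.5,95+v/4.5),z)
a,b=P(262,478,.074),P(398,530,.074); c,d=P(62,325,.09),P(440,465,.09); n=P(388,318,.112)
for p,q in((a,b),(c,d)): print(np.round(p,3),np.round(q,3),np.round((p+q)/2,3),"yaw",np.arctan2(*( -(p-q)[:2]*[1,-1])),np.linalg.norm(p-q))
print("neck",n)
o=env.get_obs(); Rt=R.from_quat(np.roll(o["ee_rot"],-1)); print(Rt.as_matrix().round(3))
```

```text
[0.476 0.145 0.074] [0.451 0.045 0.074] [0.464 0.095 0.074] yaw -0.24704819535036845 0.1031772120058357
[0.566 0.299 0.09 ] [0.498 0.021 0.09 ] [0.532 0.16  0.09 ] yaw -0.2392995807186295 0.28654551291730945
neck [0.59266586 0.06859511 0.112     ]
[[ 0.954  0.301  0.   ]
 [ 0.301 -0.954 -0.   ]
 [ 0.     0.    -1.   ]]
```

>>> step_arm:
  targets:
    - [[47,-22,0,0,0,0,1],[47,-22,0,0,0,0,1],[47,-22,0,0,0,0,1],[47,-22,0,0,0,0,1],[47,-22,0,0,0,0,1],[47,-22,0,0,0,0,1],[47,-22,0,0,0,0,1],[47,-22,0,0,0,0,1],[0,0,0,0,0,0,1],[0,0,0,0,0,0,1]]

```text
time_s: 2.15
tcp_pos: [0.501, -0.3391, 0.2266]
ee_rot: [0.0, 0.988, 0.153, -0.0]
ft_force: [-1.3, -0.4, -0.4]
grip_width: 0.0009
grip_force: 0.0
```

Run:
```python
from h import *
o=env.get_obs(); print(o["tcp_pos"],o["ee_rot"],o["time_s"],o["ft_force"])
im=viewer.camera("wrist"); cv2.imwrite("pics/w1.png",im)
for n,z in (("cap",0),("cap_grip",.034)):
    for r in spot_point("wrist",n)[:6]:
        u,v=np.int32(r["point"]); print(n,round(r["p"],2),u,v,np.round(atz("wrist",r["point"],z),4),im[max(v-3,0):v+3,max(0,u-3):u+3].mean((0,1)).round())
```

```text
[ 0.50101827 -0.33909026  0.22664028] [ 2.12511507e-04  9.88301490e-01  1.52512349e-01 -3.22270100e-04] 2.15 [-1.34442198 -0.36867391 -0.42643402]
cap 0.93 183 136 [ 0.5135 -0.2366  0.    ] [164.  78. 131.]
cap 0.83 260 151 [ 0.5236 -0.3395  0.    ] [27. 26. 24.]
cap 0.78 218 201 [ 0.4413 -0.3056  0.    ] [119.  55.  15.]
cap 0.65 332 79 [ 0.6425 -0.3988  0.    ] [213. 127.  59.]
cap 0.64 272 84 [ 0.6108 -0.3268  0.    ] [241. 159.  89.]
cap_grip 0.85 338 77 [ 0.6427 -0.3981  0.034 ] [228. 135.  58.]
cap_grip 0.84 267 156 [ 0.5245 -0.3474  0.034 ] [26. 24. 22.]
cap_grip 0.75 219 209 [ 0.4429 -0.3102  0.034 ] [137.  65.  17.]
cap_grip 0.57 173 134 [ 0.5168 -0.2304  0.034 ] [211. 108. 173.]
```

View pics/w1.png

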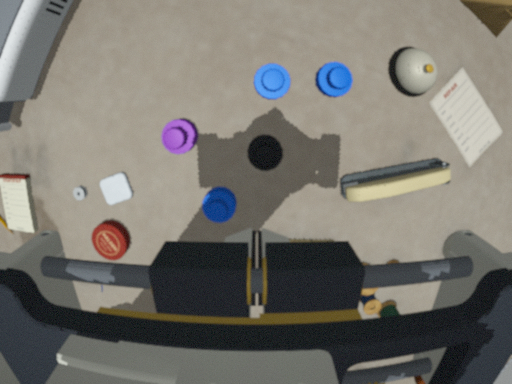

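The black cap is at (265,152), alone and clear of the blue ones at (219,204) and (272,81) and the purple one at (179,136). That puts it near world (0.523,-0.343). Next I go over the station.

>>> step_arm:
  targets:
    - [[0,0,0,0,0,0.138,1],[0,0,0,0,0,0.138,1],[0,0,0,0,0,0.137,1],[0,0,0,0,0,0.137,1],[-10,-40,2,0,0,0,1],[-10,-40,2,0,0,0,1],[-10,-40,2,0,0,0,1],[-10,-40,2,0,0,0,1],[-10,-40,2,0,0,0,1],[-10,-40,2,0,0,0,1],[-10,-40,2,0,0,0,1],[-10,-40,2,0,0,0,1],[-10,-40,2,0,0,0,1],[-10,-40,2,0,0,0,1],[0,0,0,0,0,0,1],[0,0,0,0,0,0,1]]

```text
time_s: 4.3
tcp_pos: [0.5011, 0.0718, 0.2067]
ee_rot: [0.0, 0.992, -0.123, 0.0]
ft_force: [0.7, -0.7, 0.1]
grip_width: 0.0002
grip_force: 0.0
```

Run:
```python
from h import *
o=env.get_obs(); print(o["tcp_pos"],o["ee_rot"],o["time_s"],o["ft_force"],o["joints"])
im=viewer.camera("wrist"); cv2.imwrite("pics/w2.png",im)
for n,z in (("neck",.09),("drawer_front",.047)):
    for r in spot_point("wrist",n)[:6]:
        print(n,round(r["p"],2),r["point"],np.round(atz("wrist",r["point"],z),4))
```

```text
[0.5010645  0.07183373 0.20669392] [ 4.80352796e-04  9.92443160e-01 -1.22704287e-01  2.18990779e-05] 4.3 [ 0.65053918 -0.69463309  0.13795627] [ 0.35077486  0.29503663 -0.64130255  1.92191111  0.21049457  0.99140903
 -2.20282681]
neck 0.91 [227.4, 88.3] [0.6022 0.0733 0.09  ]
drawer_front 0.78 [234.9, 216.3] [0.4664 0.1057 0.047 ]
```

View pics/w2.png

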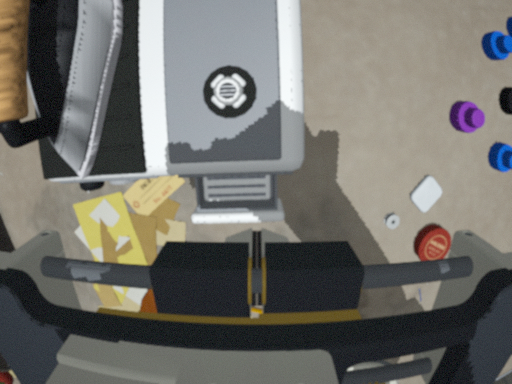

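The neck ring is at (230,91) and the drawer's front edge runs (192,221)–(283,218), both as expected. I'll go back, down in front of the drawer, then push.

>>> step_arm:
  targets:
    - [[-41,-11,0,0,0,0,1],[-41,-11,0,0,0,0,1],[0,0,55,0,0,0,1],[0,0,55,0,0,0,1],[0,0,50,0,0,0,1],[0,0,5,0,0,0,1],[0,0,0,0,0,0,1],[10,0,0,0,0,0,1],[10,0,0,0,0,0,1],[5,0,0,0,0,0,1],[5,0,0,0,0,0,1],[0,0,0,0,0,0,1]]

```text
time_s: 5.95
tcp_pos: [0.4561, 0.1073, 0.0418]
ee_rot: [-0.0, 0.993, -0.122, 0.0]
ft_force: [0.5, 0.0, 0.2]
grip_width: 0.0006
grip_force: 0.0
```

>>> step_arm:
  targets:
    - [[5,0,0,0,0,0,1],[5,0,0,0,0,0,1],[5,0,0,0,0,0,1],[5,0,0,0,0,0,1],[5,0,0,0,0,0,1],[0,0,0,0,0,0,1]]

```text
time_s: 6.7
tcp_pos: [0.4809, 0.101, 0.0418]
ee_rot: [-0.0, 0.993, -0.122, 0.0]
ft_force: [0.3, -0.5, -0.7]
grip_width: 0.0004
grip_force: 0.0
```

>>> step_arm:
  targets:
    - [[3,0,0,0,0,0,1],[3,0,0,0,0,0,1],[3,0,0,0,0,0,1]]

```text
time_s: 7.08
tcp_pos: [0.4882, 0.0993, 0.0417]
ee_rot: [0.0, 0.993, -0.122, -0.001]
ft_force: [-6.5, 1.3, 5.2]
grip_width: 0.0006
grip_force: 3.3
```

>>> step_arm:
  targets:
    - [[3,0,0,0,0,0,1],[3,0,0,0,0,0,1]]

```text
time_s: 7.32
tcp_pos: [0.4925, 0.0983, 0.0415]
ee_rot: [0.0, 0.993, -0.121, -0.002]
ft_force: [-3.8, 2.1, 2.4]
grip_width: 0.0004
grip_force: 2.1
```

>>> step_arm:
  targets:
    - [[2,0,0,0,0,0,1],[2,0,0,0,0,0,1]]

```text
time_s: 7.58
tcp_pos: [0.4957, 0.0975, 0.0414]
ee_rot: [0.0, 0.993, -0.121, -0.002]
ft_force: [-12.9, 2.2, 10.8]
grip_width: 0.0002
grip_force: 6.7
```

>>> step_arm:
  targets:
    - [[2,0,0,0,0,0,1],[2,0,0,0,0,0,1]]

```text
time_s: 7.82
tcp_pos: [0.4957, 0.0974, 0.0411]
ee_rot: [0.001, 0.993, -0.12, -0.005]
ft_force: [-21.8, 4.0, 17.5]
grip_width: 0.0005
grip_force: 11.5
```

>>> step_arm:
  targets:
    - [[-4,0,0,0,0,0,1],[-16,0,0,0,0,0,1],[-20,0,0,0,0,0,1],[0,0,-50,0,0,0,0.2],[0,0,-60,0,0,0,0.2],[40,10,-55,0,0,0,0.2],[40,13,0,0,0,0,0.2],[0,0,0,0,0,0,0.2],[0,0,0,0,0,0,0.2]]

```text
time_s: 8.95
tcp_pos: [0.5315, 0.0657, 0.2013]
ee_rot: [-0.0, 0.993, -0.122, -0.0]
ft_force: [0.3, -0.1, -0.3]
grip_width: 0.056
grip_force: 0.0
```

Run:
```python
from h import *
o=env.get_obs(); print(o["tcp_pos"],o["ee_rot"],o["time_s"],o["ft_force"],o["joints"])
im=viewer.camera("wrist"); cv2.imwrite("pics/w3.png",im[:260])
for n,z in (("neck",.09),("drawer_front",.047)):
    for r in spot_point("wrist",n)[:6]:
        print(n,round(r["p"],2),r["point"],np.round(atz("wrist",r["point"],z),4))
```

```text
[0.53151771 0.06574556 0.20127386] [-2.49947064e-07  9.92533410e-01 -1.21972382e-01 -4.10481300e-04] 8.95 [ 0.28926153 -0.13509849 -0.28166647] [ 0.34784049  0.35823972 -0.63452424  1.85880306  0.24842757  1.00492247
 -2.2063815 ]
neck 0.87 [227.8, 121.9] [0.6018 0.0757 0.09  ]
drawer_front 0.66 [235.1, 207.6] [0.508  0.0968 0.047 ]
```

View pics/w3.png

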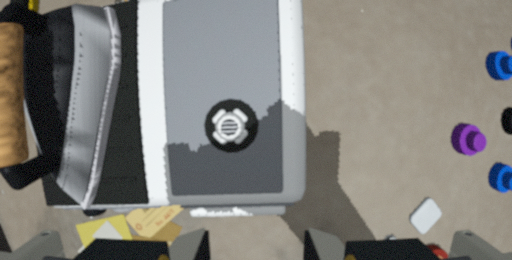

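The drawer is closed flush at (237,210), with only its front lip showing. The neck ring is at about (231,125). I'll refine that by finding the dark ring's centroid.

Run:
```python
from h import *
im=cv2.imread("pics/w3.png")
g=im.max(2); m=np.zeros_like(g); m[90:160,195:270]=(g[90:160,195:270]<45)*255
cs,_=cv2.findContours(m,cv2.RETR_EXTERNAL,cv2.CHAIN_APPROX_NONE); c=max(cs,key=cv2.contourArea)
e=cv2.minEnclosingCircle(c); print(e,[np.round(atz("wrist",e[0],z),4) for z in(.096,)])
w=np.zeros_like(g); w[100:150,205:257]=(g[100:150,205:257]>140)*255
cs,_=cv2.findContours(w,cv2.RETR_LIST,cv2.CHAIN_APPROX_NONE); p=np.vstack(cs); e=cv2.minEnclosingCircle(p); print(e,np.round(atz("wrist",e[0],.104),4))
q=[atz("wrist",(e[0][0]+s*e[1],e[0][1]),.104) for s in(-1,1)]; print(np.linalg.norm(q[0]-q[1]))
```

```text
((233.0, 129.0), 25.23895835876465) [array([0.5948, 0.0723, 0.096 ])]
((230.5, 122.0), 33.67872619628906) [0.6016 0.0721 0.104 ]
0.05786520400786604
```

>>> step_arm:
  targets:
    - [[7,40,0,0,0,0,0.3],[7,40,0,0,0,0,0.3],[7,40,0,0,0,0,0.3],[7,40,0,0,0,0,0.3],[7,40,0,0,0,0,0.3],[7,40,0,0,0,0,0.3],[7,40,0,0,0,0,0.3],[7,40,0,0,0,0,0.3],[7,40,0,0,0,0,0.3],[7,40,0,0,0,0,0.3],[0,0,20,0,0,-0.138,0.3],[0,0,20,0,0,-0.138,0.3],[0,0,20,0,0,-0.137,0.3],[0,0,20,0,0,-0.137,0.3],[0,0,0,0,0,0,0.3],[0,0,0,0,0,0,0.3]]

```text
time_s: 11.1
tcp_pos: [0.504, -0.3391, 0.1223]
ee_rot: [0.0, 0.988, 0.151, 0.0]
ft_force: [0.2, 0.1, -0.0]
grip_width: 0.0648
grip_force: 0.0
```

Run:
```python
from h import *
o=env.get_obs(); print(o["tcp_pos"],o["ee_rot"],o["time_s"],o["ft_force"],o["joints"][6],o["grip_width"])
im=viewer.camera("wrist"); cv2.imwrite("pics/w4.png",im)
for n,z in (("cap",0),("cap_grip",.034)):
    for r in spot_point("wrist",n)[:6]:
        u,v=np.int32(r["point"]); print(n,round(r["p"],2),u,v,np.round(atz("wrist",r["point"],z),4),im[v-3:v+3,u-3:u+3].mean((0,1)).round())
```

```text
[ 0.5039944  -0.33908615  0.12233868] [7.56542252e-05 9.88481554e-01 1.51341087e-01 2.93756835e-04] 11.1 [ 0.17126704  0.10409544 -0.03085209] -1.0105097313531364 0.06477349752506853
cap 0.79 207 235 [ 0.4423 -0.3063  0.    ] [129.  60.  17.]
cap 0.78 262 167 [ 0.5274 -0.3383  0.    ] [26. 24. 23.]
cap 0.77 276 76 [ 0.6144 -0.3251  0.    ] [247. 163.  91.]
cap 0.62 353 74 [ 0.6422 -0.3939  0.    ] [158.  82.  28.]
cap_grip 0.97 266 177 [ 0.5262 -0.3417  0.034 ] [28. 27. 25.]
cap_grip 0.95 141 151 [ 0.5168 -0.2304  0.034 ] [209.  99. 169.]
cap_grip 0.83 204 249 [ 0.4435 -0.3081  0.034 ] [105.  52.  21.]
cap_grip 0.81 370 68 [ 0.6456 -0.3975  0.034 ] [226. 128.  43.]
cap_grip 0.69 277 73 [ 0.6123 -0.3234  0.034 ] [245. 161.  88.]
```

View pics/w4.png

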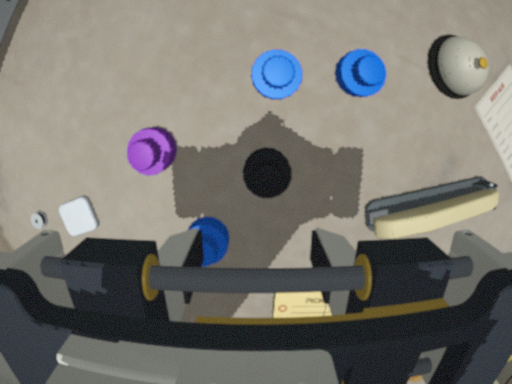

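The black cap is at (267,173), and both estimates agree to 3 mm: (0.525,-0.342). I'll grasp it with the tips just above the skirt.

>>> step_arm:
  targets:
    - [[10,5,0,0,0,0,0.3],[9,4,0,0,0,0,0.3],[0,0,40,0,0,0,0.3],[0,0,40,0,0,0,0.3],[0,0,16,0,0,0,0.3],[0,0,0,0,0,0,0.5],[0,0,0,0,0,0,0.8],[0,0,0,0,0,0,1],[0,0,0,0,0,0,1],[0,0,0,0,0,0,1],[0,0,0,0,0,0,1]]
  squeeze: 45

```text
time_s: 12.62
tcp_pos: [0.5249, -0.3428, 0.0267]
ee_rot: [0.001, 0.988, 0.152, 0.0]
ft_force: [-0.6, -1.1, 5.8]
grip_width: 0.0246
grip_force: 45.0
```

>>> step_arm:
  targets:
    - [[0,0,-10,0,0,0,1],[0,0,-40,0,0,0,1],[0,0,-50,0,0,0,1],[0,0,-50,0,0,0,1],[0,0,0,0,0,0,1],[0,0,0,0,0,0,1]]

```text
time_s: 13.38
tcp_pos: [0.5238, -0.3423, 0.1756]
ee_rot: [0.0, 0.988, 0.152, -0.0]
ft_force: [0.0, 0.7, -1.0]
grip_width: 0.0245
grip_force: 45.0
```

Run:
```python
from h import *
o=env.get_obs(); print(o["tcp_pos"],o["ft_force"],o["moment"],o["grip_width"])
im=viewer.camera("wrist")
for n in ("cap","cap_grip"):
    for r in spot_point("wrist",n)[:6]:
        u,v=np.int32(r["point"]); print(n,round(r["p"],2),u,v,np.round(atz("wrist",r["point"],o["tcp_pos"][2]+(.009 if n!="cap" else -.025)),4))
    print([ (round(s["p"],2),np.round(s["extent"])) for s in search_frame("wrist",n)])
cv2.imwrite("pics/w5.png",cv2.resize(im[100:330,130:390],None,fx=2.5,fy=2.5))
for w,px in (("w3",(231,125.5)),):pass
```

```text
[ 0.52384994 -0.34226622  0.17560395] [ 0.01380285  0.68803383 -1.042056  ] [ 0.05326727 -0.00142957  0.01364739] 0.02454490931353285
cap 0.96 266 99 [ 0.6056 -0.3223  0.1506]
cap 0.86 254 224 [ 0.527  -0.3391  0.1506]
cap 0.85 334 93 [ 0.623  -0.3602  0.1506]
cap 0.63 211 230 [ 0.5137 -0.3134  0.1506]
cap 0.56 161 158 [ 0.5518 -0.2697  0.1506]
[(0.84, array([220., 197., 292., 269.])), (0.75, array([191., 213., 224., 243.])), (0.71, array([246.,  76., 288., 118.])), (0.57, array([142., 138., 183., 186.]))]
cap_grip 0.89 155 159 [ 0.5591 -0.2757  0.1846]
cap_grip 0.84 204 238 [ 0.5245 -0.3118  0.1846]
cap_grip 0.73 255 248 [ 0.527  -0.3405  0.1846]
cap_grip 0.66 340 90 [ 0.6211 -0.3548  0.1846]
cap_grip 0.62 266 96 [ 0.6058 -0.3212  0.1846]
[(0.95, array([142., 138., 185., 180.])), (0.93, array([224., 197., 292., 266.])), (0.9, array([191., 213., 222., 241.])), (0.87, array([246.,  76., 286., 117.]))]
```

View pics/w5.png

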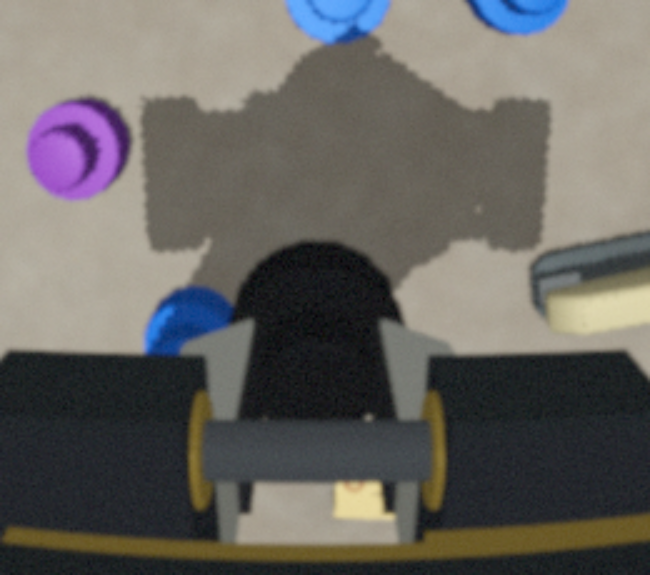

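The cap is held upright, about 3.5 mm ahead of the TCP along tool x. I'll carry it over the neck with its rim at about 0.149.

>>> step_arm:
  targets:
    - [[19,-37,0,0,0,0,1],[19,-37,0,0,0,0,1],[19,-37,0,0,0,0,1],[19,-37,0,0,0,0,1],[19,-37,0,0,0,0,1],[19,-37,0,0,0,0,1],[19,-37,0,0,0,0,1],[19,-37,0,0,0,0,1],[19,-37,0,0,0,0,1],[19,-37,0,0,0,0,1],[2,-3,0,0,0,0,1],[0,0,0,0,0,0,1],[0,0,0,0,0,0,1]]

```text
time_s: 15.25
tcp_pos: [0.595, 0.0691, 0.1752]
ee_rot: [0.0, 0.989, 0.151, -0.001]
ft_force: [0.3, -0.3, -0.4]
grip_width: 0.0247
grip_force: 45.0
```

Run:
```python
from h import *
o=env.get_obs(); print(o["tcp_pos"],o["ft_force"],o["moment"],o["grip_width"],o["joints"])
im=viewer.camera("wrist")
a=cv2.resize(im[100:330,130:390],(400,354)); b=viewer.camera("top")[130:210,175:255]; c=viewer.camera("scene")[130:220,180:300]
cv2.imwrite("pics/w6.png",np.hstack([a,cv2.resize(b,(354,354))]))
```

```text
[0.59504738 0.06913347 0.1752149 ] [ 0.29088317 -0.28909774 -0.41242059] [-0.05557892 -0.05627912 -0.02402583] 0.024727256114040523 [ 0.33673823  0.51621676 -0.66395209  1.72528479  0.36423783  1.02764056
 -1.7229925 ]
```

View pics/w6.png

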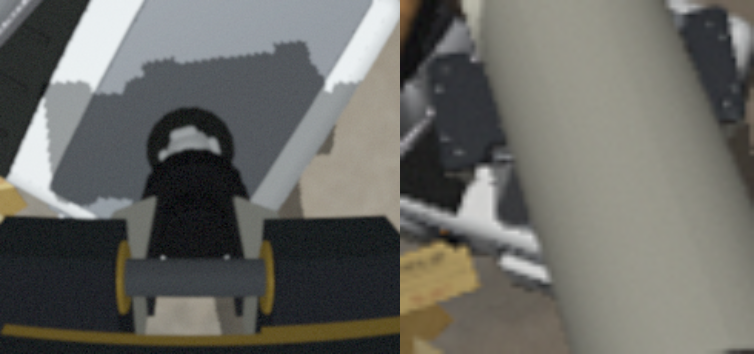

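In the wrist view the ring's centre is at (191,148) and the cap sits about 2.5 mm right of it, so I shift by [1,-2] and descend.

>>> step_arm:
  targets:
    - [[1,-2,10,0,0,0,1],[0,0,20,0,0,0,1],[0,0,5,0,0,0,1],[0,0,4,0,0,0,1],[0,0,2,0,0,0,1],[0,0,0,0,0,0,1]]

```text
time_s: 16.15
tcp_pos: [0.5957, 0.0735, 0.1349]
ee_rot: [0.0, 0.988, 0.152, 0.0]
ft_force: [-0.1, -0.3, -0.4]
grip_width: 0.025
grip_force: 45.0
```

>>> step_arm:
  targets:
    - [[0,0,1,0,0,0,1],[0,0,1,0,0,0,1],[0,0,1,0,0,0,1]]

```text
time_s: 16.52
tcp_pos: [0.5956, 0.0733, 0.1319]
ee_rot: [0.0, 0.988, 0.152, 0.0]
ft_force: [-0.9, -0.3, 2.8]
grip_width: 0.0248
grip_force: 45.0
```

>>> step_arm:
  targets:
    - [[0,0,1,0,0,0,1],[0,0,1,0,0,0,1],[0,0,0,0,0,0,1]]

```text
time_s: 16.9
tcp_pos: [0.597, 0.0728, 0.131]
ee_rot: [0.001, 0.988, 0.152, 0.001]
ft_force: [0.8, -1.6, 6.7]
grip_width: 0.0244
grip_force: 45.0
```

>>> step_arm:
  targets:
    - [[0,0,1,0,0,0,1],[0,0,1,0,0,0,1],[0,0,0,0,0,0,1]]

```text
time_s: 17.27
tcp_pos: [0.598, 0.0733, 0.1306]
ee_rot: [0.001, 0.988, 0.152, 0.003]
ft_force: [-0.6, -2.3, 13.4]
grip_width: 0.0246
grip_force: 45.0
```

>>> step_arm:
  targets:
    - [[0,0,1,0,0,0,1],[0,0,1,0,0,0,1],[0,0,0,0,0,0,1]]

```text
time_s: 17.65
tcp_pos: [0.5966, 0.0726, 0.1265]
ee_rot: [0.001, 0.988, 0.152, 0.001]
ft_force: [1.6, -1.9, -0.7]
grip_width: 0.024
grip_force: 45.0
```

>>> step_arm:
  targets:
    - [[0,0,1,0,0,0,1],[0,0,1,0,0,0,1],[0,0,0,0,0,0,1]]

```text
time_s: 18.02
tcp_pos: [0.5956, 0.073, 0.1226]
ee_rot: [-0.0, 0.988, 0.152, -0.0]
ft_force: [5.2, -1.6, -8.2]
grip_width: 0.0246
grip_force: 45.0
```

>>> step_arm:
  targets:
    - [[0,0,1,0,0,0,1],[0,0,1,0,0,0,1],[0,0,0,0,0,0,1]]

```text
time_s: 18.4
tcp_pos: [0.5957, 0.0731, 0.122]
ee_rot: [0.0, 0.988, 0.152, 0.0]
ft_force: [2.9, -3.3, 0.4]
grip_width: 0.0248
grip_force: 45.0
```

>>> step_arm:
  targets:
    - [[0,0,1,0,0,0,1],[0,0,1,0,0,0,1],[0,0,0,0,0,0,1]]

```text
time_s: 18.77
tcp_pos: [0.5957, 0.0731, 0.1208]
ee_rot: [0.001, 0.988, 0.152, 0.0]
ft_force: [-0.9, -3.6, 7.9]
grip_width: 0.0246
grip_force: 45.0
```

>>> step_arm:
  targets:
    - [[0,0,0.7,0,0,0,1],[0,0,0,0,0,0,1],[0,0,0,0,0,0,1],[0,0,0,0,0,0,1]]

```text
time_s: 19.27
tcp_pos: [0.5957, 0.073, 0.1204]
ee_rot: [0.001, 0.988, 0.152, 0.0]
ft_force: [-0.5, -4.1, 10.2]
grip_width: 0.0247
grip_force: 45.0
```

>>> step_arm:
  targets:
    - [[0,0,0,0,0,0,1],[0,0,0,0,0,0,1],[0,0,0,0,0,0,1],[0,0,0,0,0,0,1]]

```text
time_s: 19.77
tcp_pos: [0.5957, 0.073, 0.1204]
ee_rot: [0.001, 0.988, 0.152, 0.0]
ft_force: [-1.4, -4.9, 10.4]
grip_width: 0.0242
grip_force: 45.0
```

Run:
```python
from h import *
a=viewer.camera("scene")[110:290,150:420]
cv2.imwrite("pics/s9.png",cv2.resize(a,(780,520),interpolation=cv2.INTER_CUBIC)); print(env.get_obs()["ft_force"])
```

```text
[-1.08760746 -4.60245046  9.46129952]
```

View pics/s9.png

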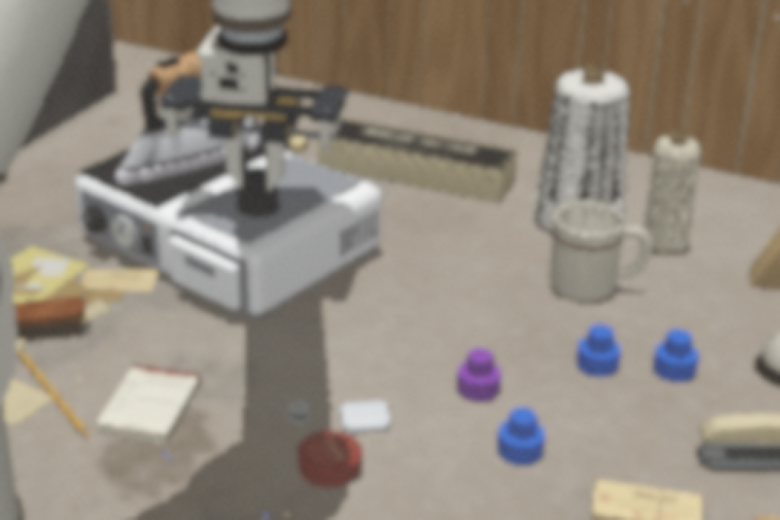

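The drawer is flush at (205,270), the black cap is seated at (260,190) in the gripper, and the mug, tin and brush look untouched.

```bash
python3 -c "
from bench import close_job; print(close_job())"
```

```text
the job is handed in; nothing more can be done
None
```

The job is handed in: the drawer was pushed home first, then the black cap was snapped onto the neck, and the gripper is still on it, pressing down with about 10 N; the last picture showed the drawer flush and the mug, pin tin and lint brush undisturbed.

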